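# Trim the microscope lamp supply and lock it

## Task

On the microscope's lamp supply, turn the black knob sunk in the well of the sloping panel clockwise until its white pointer stands at the green mark. Then lock the setting: take the red-headed pin from its block and put it through the slot in the supply's flat top, feel along the slot with its tip for the hidden hole below, let the pin go fully home and leave it there. Leave the other things on the bench where they are.

Things in the scene. Friction and masses are not known exactly. Their poses are not given: they have to be found in the camera images.
- supply: cream lamp supply with a grey flat top, fixed to the bench. Its origin is on the bench; x points to its back, y to its left, z up. The case runs from x -110 to 120 mm and y -130 to 130 mm. Its front lip is 41 mm high; from there a panel slopes up at 35 degrees to the flat top at 110 mm, which runs from x -12 to 120 mm
- well_mouth (a point): centre of the round well in the sloping panel, in the panel's surface (61 mm in front of and 75 mm above the supply's origin, 35 mm to its left). Its axes: x up the slope, y left, z square out of the panel, 35 degrees from vertical. The well is 80 mm wide inside and 40 mm deep, with a hard rim. The green mark (13 mm wide) is on the panel at the well's upper edge, towards x
- knob_grip (a point): point on the axis of the black knob, half-way up its bar. Axes turn with the knob: x along the bar towards the end with the white pointer, y across the bar, z out of the panel along the knob's axis. The bar is 46 mm long, 18 mm wide and 28 mm tall, from 14 mm below this point to 14 mm above it; a round skirt 54 mm wide and 5 mm thick lies below the bar on the well's floor. The bar's top is 7 mm below the panel's surface
- trim_knob (a joint): turn of the knob in rad, growing clockwise as seen looking into the well; 2.6 when the pointer is at the middle of the green mark, and smaller by the angle still to turn. It starts between 0 and 0.9, its stops are at 0 and 4.5. It stays where it is left; it takes about 0.06 N m to turn
- slot (a point): centre of the slot in the supply's flat top, in the top surface (110 mm above the bench). Axes as the supply's. The slot is 66 mm long along y and 15 mm wide along x, with a 2 mm chamfer, in a plate 6 mm thick. Below it, 7 mm under the top surface, lies a hidden black slide with one hole, 16 mm along y and 17 mm along x, 12 mm deep and open below; the hole's middle is somewhere within 18 mm of this point along y, different each time and not given. The slide does not move
- pin_mid (a point): middle of the lock pin, half-way up. The pin stands upright, 90 mm long: a steel shank 12 mm thick and 45 mm long below, a steel flange 32 mm wide and 4 mm thick from 0 to 4 mm above this point, then a round red head 24 mm thick from 4 to 45 mm above it. z points up towards the head. It weighs about 60 g. When fully home the flange lies on the supply's flat top
- pin_tip (a point): lower end of the pin's shank, 45 mm below its middle
- holder: aluminium parking block, 70 x 70 x 55 mm high, fixed to the bench, origin at the centre of its underside. The pin stands in its 14.5 mm hole, flange on the block's top
- oil_jar: amber glass jar, 60 mm across, 75 mm tall, a bystander
- dish: shallow glass dish, 70 mm across, 18 mm high, a bystander
- beaker: glass beaker, 80 mm across, 95 mm tall, a bystander
- reagent: amber bottle with blue cap, 64 mm across, 150 mm tall, a bystander
- slide_box: blue slide box, 140 x 90 x 35 mm high, a bystander
- filter_box: cardboard box, 100 x 100 x 60 mm high, a bystander
- pin: the same pin: its own origin at the lower end of its shank
Things that resemble listed ones, but are neither listed nor needed, are in the scene too. What is meant by the pin is not yellow, and is the smaller of those in its own colour.

How it is judged:
By the outcome, as a careful person would: the job done as asked, in the order asked, and still so for the second after the job is handed in, with the robot touching nothing.
It also fails if it takes over 72 s, if anything falls off the work surface, if the arm or the gripper's body presses on something with over 40 N, if the wrist force passes 120 N, or if a joint passes its speed limit or range.

## Robot

A 6-joint arm with a two-finger parallel gripper is mounted at the origin on the work surface. World frame = base frame: x ahead of the robot, y to its left, z up, the work surface at z = 0. Lengths are in mm, angles in rad, forces in N, time in s.
With the tool pointing down it reaches from about 275 to 750 mm from the base axis. Payload 10.2 kg.
Tool frame: the origin (TCP) lies midway between the tips of the shut fingers; the grasp point (between the pads) lies 19 mm behind it (ctrl.grasp_offset is the distance from the TCP to the grasp point, in mm); z points along the fingers, y is the line along which they close (so a half turn about z gives the same grasp; the last joint's range is limited). The gripper opens to 85 mm and grips with 20 to 120 N. Pads are 22 mm wide; open, the fingers measure 114 mm over their backs; the gripper's body (76 mm by 85 mm) begins 54 mm behind the grasp point. The pads swing forward as they close: fully open they stand 13 mm farther back than shut.
Start: joints at [0.933, 0.313, 1.498, -0, 1.331, -0.223], TCP at [211.592, 480.479, 231.294] pointing down, gripper open.
Joint ranges: [-2.94, 2.94], [-0.97, 2.17], [0.19, 2.56], [-1.23, 4.37], [0.02, 3.11], [-2.88, 2.88]. Speed limits (rad/s): [2.39, 2.39, 3.01, 3.14, 3.14, 3.14].

## Interface

Orientations are given as a unit quaternion [w, x, y, z].
In Python, from rig import ctrl, viewer, models gives the robot as it stands. The module is installed in compiled form; this text tells all that it offers.
- The arm moves only by the shell command python3 -m pendant 'ROWS' [OPENING] [FORCE]. ROWS is text: rows parted by semicolons, each of 4 numbers parted by spaces: the shift along the tool's x, y, z in m, then the turn about the tool's z in rad. In form: x y z yaw; .... A call has 1 to 10 rows; each row shifts and turns the commanded pose from where the row before left it, along the tool's axes as they then stand; what a row does not reach is not made up. A row lasts 1/8 s, in which the tool goes at most 62.5 mm and 10.7 degrees, less where a joint would pass 70% of its speed; a pose out of reach is approached as far as the arm can. A call is refused whole if a number of a shift passes 0.0625 or a number of a turn 0.188, either way. A call with a gripper value outside its range is refused whole. OPENING is the opening, from 0 (shut) to 1 (fully open), set as the call begins (- or left out, the last holds). The fingers move at their own pace and stop on an object; FORCE is the grip in N (left out, the last holds). Time passes only in rows, so rows that do not move let the fingers close. It gives the time, the measured TCP pose, the force, the opening and the grip force at its end, in the units of the state.
- ctrl.sense(): the state, without advancing time (a new reading comes with each control period).
- viewer.capture(name): name is "scene" or "top" or "wrist"; returns a dict with "color" (420x560x3 uint8, red, green, blue), "vertical_fov" (degrees; the focal length in pixels is half the picture's height over the tangent of half this angle, whatever the lens; pixels are square), "cx", "cy" (the principal point, pixels), "pose" (4x4, takes a point from camera to world coordinates). Camera axes: x right, y down, z forward; pixel columns grow to the right and rows downward; lengths in mm; the calibration is good to about 2 mm. A picture is of the moment at which its call begins. There is no depth.
- ctrl.finish_job(): hands the job in; it is judged then, once.
Trained networks look in the newest picture that a camera, given by its name, has taken for a name from the list of things; names that differ only in an ending like _2 or _b are one class to them, and where a whole thing is asked for, a point or a joint stands for the part that bears it (a point fixed in the world has none). Each returns a list of dicts, best first, with "p" (0 to 1); they miss things now and then, are a little off and sometimes report something else, mostly with a low value. They report only what shows in the picture. A call takes as long as a camera call. They do not tell look-alikes from the thing itself.
- models.boxes_of(camera, query): "at" ([x, y, z] in mm, in world coordinates, good to about 4 mm: the middle of the surface that is visible of it).
The state is a dict: "time_s": time; "joints": joint angles; "dq": joint speeds; "tau": joint torques, N m; "eef_pos": TCP position; "ee_rot": TCP orientation; "force": force on the tool from outside, world axes, zero at the start; "wrist_torque": the same for the moment, N m; "grip_width": opening from 0.0 (shut) to 1.0 (fully open); "grip_force": force on a finger pad.
Only numpy, scipy, OpenCV 4.12 (cv2) and the standard library are available. Lean on these libraries where they do the work, as an engineer would, in place of code of your own. Each camera call takes 0.05 s, during which the arm holds its last target. There are 200 camera calls.

## Working session

There is one attempt and no reset: what is moved stays moved. The work goes in short steps, Python scripts to look and compute and a shell command to move; the robot and the scene stay as the last step left them, time stands still between calls to the robot, and variables do not carry over. Pictures are saved under pics/ and viewed, at most 10 in all, crops included, and the job is handed in when it is done.

```bash
mkdir -p pics
cat > h.py <<'E'
import numpy as np, cv2
from rig import ctrl, viewer, models
def save(c,n):
    cv2.imwrite('pics/'+n,cv2.cvtColor(c['color'],cv2.COLOR_RGB2BGR))
def f(c): return 210/np.tan(np.radians(c['vertical_fov'])/2)
def proj(c,p):
    q=np.linalg.inv(c['pose'])@np.r_[p,1]; return np.round([c['cx']+f(c)*q[0]/q[2],c['cy']+f(c)*q[1]/q[2]],1)
def ray(c,u,v):
    d=c['pose'][:3,:3]@np.array([(u-c['cx'])/f(c),(v-c['cy'])/f(c),1]); return c['pose'][:3,3],d/np.linalg.norm(d)
def atz(c,u,v,z):
    o,d=ray(c,u,v); return np.round(o+d*(z-o[2])/d[2],1)
def tri(*obs):
    A=0;b=0
    for c,u,v in obs:
        o,d=ray(c,u,v);P=np.eye(3)-np.outer(d,d);A=A+P;b=b+P@o
    return np.linalg.solve(A,b)
E
python3 - <<'E'
from h import *
ims=[]
for n in ['scene','top']:
    c=viewer.capture(n); save(c,n+'0.png'); print(n,np.round(c['pose'],3).tolist(),f(c),c['cx'],c['cy'])
    for q in ['supply','knob_grip','pin_mid','holder','oil_jar','dish','beaker','reagent','slide_box','filter_box']:
        for r in models.boxes_of(n,q)[:4]: print(q,np.round(r['at']),round(r['p'],2),proj(c,r['at']))
print(ctrl.sense())
E
```

```text
scene [[-0.023, 0.821, -0.571, 1168.148], [1.0, 0.02, -0.011, 67.135], [0.003, -0.571, -0.821, 1038.973], [0.0, 0.0, 0.0, 1.0]] 470.7317977632536 276.87617236392794 207.4071460790162
supply [640. 121. 108.] 0.67 [304.8 251.1]
pin_mid [ 498. -391.   91.] 0.96 [ 97.1 199.8]
pin_mid [358. 105.   7.] 0.73 [296.  180.4]
pin_mid [ 594. -330.   86.] 0.64 [113.7 234.6]
pin_mid [ 716. -368.   88.] 0.56 [ 84.  280.8]
holder [ 609. -320.   55.] 0.92 [119.8 246.8]
oil_jar [ 438. -317.   57.] 0.56 [134.9 189.5]
oil_jar [ 597. -331.   84.] 0.47 [113. 236.]
dish [354. 106.   5.] 0.84 [296.3 179.7]
beaker [363. 428.  64.] 0.95 [417.9 170.8]
reagent [488. 487.  87.] 0.91 [451.7 204.8]
reagent [ 439. -320.   56.] 0.45 [133.7 189.9]
slide_box [ 744. -255.   39.] 0.95 [137.9 302.6]
filter_box [654. 418.  62.] 0.72 [431.9 269. ]
filter_box [ 743. -258.   40.] 0.47 [136.3 302. ]
filter_box [527. 179.  69.] 0.15 [327.  219.4]
top [[0.026, -0.99, 0.136, 359.336], [-1.0, -0.028, -0.012, 69.917], [0.015, -0.135, -0.991, 1367.095], [0.0, 0.0, 0.0, 1.0]] 438.4505783625575 277.8448973686293 215.0218167718834
sup
[... 629 characters left out ...]
4 257.9]
{'time_s': 1.1, 'joints': array([ 9.32596297e-01,  3.12866355e-01,  1.49771661e+00, -1.21253738e-05,
        1.33101593e+00, -2.23425237e-01]), 'dq': array([-0.00100543,  0.00016987, -0.00182538,  0.00063414,  0.00042347,
       -0.00097092]), 'tau': array([ 7.52147080e-04, -4.12168121e+01, -2.59896755e+01, -1.17355580e-04,
        4.88174865e-04, -1.40507365e-05]), 'eef_pos': array([211.58890106, 480.46726494, 231.30514045]), 'ee_rot': array([ 4.04704252e-06,  2.05902575e-01,  9.78572496e-01, -5.29676643e-06]), 'force': array([-1.02857811, -0.44856689, -0.22549403]), 'wrist_torque': array([ 0.00040357, -0.05358486,  0.01427682]), 'grip_force': 0.0, 'grip_width': 0.9984996900982143}
```

View pics/scene0.png

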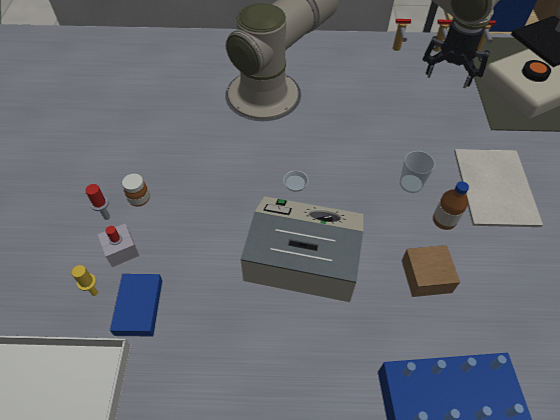

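View pics/top0.png

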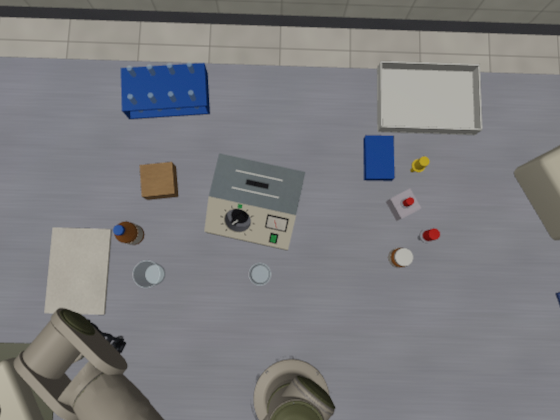

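Scene view: the supply is at (305,250), and the knob well is at its front left (top view (238,216)). These could be taken for the pin:
- small red pin in the block, scene (112,235), top (408,202)
- larger red pin standing free, scene (97,198)
- yellow pin, scene (82,275)

I choose the small red one in the block at (112,235) and will check it in a close crop. First I move over the supply.

```bash
python3 -m pendant '-0.05 -0.023 -0.01 0;-0.05 -0.023 -0.01 0;-0.05 -0.023 -0.01 0;-0.05 -0.023 -0.01 0;-0.05 -0.023 -0.01 0;-0.05 -0.023 -0.01 0;-0.05 -0.023 -0.01 0;-0.048 -0.023 -0.01 0;0 0 0 0'
python3 - <<'E'
from h import *
c=viewer.capture('wrist'); save(c,'w1.png'); np.save('w1.npy',c,allow_pickle=True)
print(np.round(c['pose'],3).tolist(),f(c))
for q in ['supply','knob_grip']:
    for r in models.boxes_of('wrist',q)[:4]: print(q,np.round(r['at']),round(r['p'],2),proj(c,r['at']))
E
```

```text
time_s: 2.22
eef_pos: [503.4, 149.2, 311.3]
ee_rot: [0.0, 0.208, 0.978, -0.0]
force: [0.1, 0.9, 0.6]
grip_width: 1.0
grip_force: 0.0
[[0.408, 0.869, 0.281, 430.056], [0.913, -0.388, -0.126, 181.571], [-0.001, 0.308, -0.951, 454.321], [0.0, 0.0, 0.0, 1.0]] 329.89245478933395
supply [552. 132. 108.] 0.56 [281.4 228.5]
supply [625. 407.  63.] 0.48 [514.2 179.7]
knob_grip [534. 171.  65.] 0.92 [304.7 190.2]
```

View pics/w1.png

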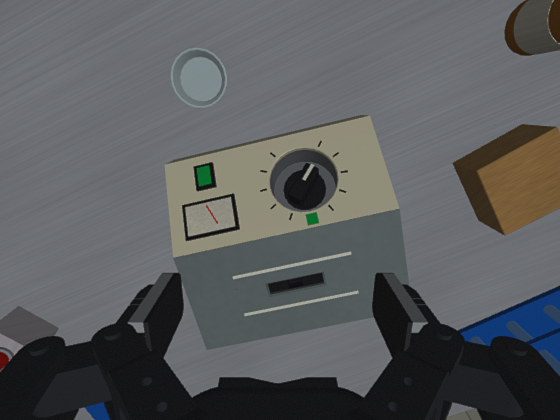

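The wrist view shows the well at (304,182), the green mark at (312,218), the pointer pointing away from the mark at (308,170), and the slot at (296,283). Next I fit the supply pose to its corners.

```bash
cat > fit.py <<'E'
from h import *
from scipy.optimize import least_squares
c=np.load('w1.npy',allow_pickle=True).item()
g=cv2.cvtColor(c['color'],cv2.COLOR_RGB2GRAY)
P=np.array([[-110,-130,41],[-110,130,41],[-12,-130,110],[-12,130,110],[120,-130,110]],float)
U=np.array([[165,164],[371,116],[175,257],[399,209],[207,348]],np.float32)
U=cv2.cornerSubPix(g,U[:,None].copy(),(4,4),(-1,-1),(3,30,.01))[:,0]
print(np.round(U,1).tolist())
def T(s,p): a=s[2];return np.array([s[0]+np.cos(a)*p[0]-np.sin(a)*p[1],s[1]+np.sin(a)*p[0]+np.cos(a)*p[1],p[2]])
res=lambda s:np.concatenate([proj(c,T(s,p)+[0,0,s[3]])-u for p,u in zip(P,U)])
r=least_squares(res,[590,120,-.1,0],diff_step=1e-2,loss='soft_l1'); s=r.x
# unrounded projection matters little; refine
import scipy.optimize as so
s=so.minimize(lambda s:np.sum(np.abs(res(s))),s,method='Nelder-Mead').x
print('supply',np.round(s,3)); print(np.round(res(s),1))
m=T(s,[-61,35,75]); print('well px',proj(c,m),m)
a=s[2];t=np.radians(35)
R=np.array([[np.cos(a),-np.sin(a),0],[np.sin(a),np.cos(a),0],[0,0,1]])@np.array([[np.cos(t),0,-np.sin(t)],[0,1,0],[np.sin(t),0,np.cos(t)]])
hsv=cv2.cvtColor(c['color'],cv2.COLOR_RGB2HSV)
def blob(mask,u,v,rad):
    k=np.zeros_like(mask);cv2.circle(k,(int(u),int(v)),rad,255,-1);ys,xs=np.nonzero(mask&k);return xs,ys
w=blob(cv2.inRange(c['color'],(140,140,140),(255,255,255)),306,174,17)
n=R[:,2]; o0=m-7*n
def plane(u,v,p0):
    o,d=ray(c,u,v); return R.T@(o+d*((p0-o)@n)/(d@n)-p0)
q=np.array([plane(x,y,o0) for x,y in zip(*w)]); print('pointer',len(q),q.min(0),q.max(0),q.mean(0))
th=np.arctan2(q.mean(0)[1],q.mean(0)[0]);v=np.linalg.svd(q[:,:2]-q[:,:2].mean(0))[2][0];print('theta',th,'axis',np.arctan2(v[1],v[0]))
gr=blob(cv2.inRange(hsv,(45,100,60),(80,255,255)),312,218,10)
print('green',plane(gr[0].mean(),gr[1].mean(),m))
k=blob(cv2.inRange(g,0,60),296,283,30); 
cnt=cv2.minAreaRect(np.c_[k].astype(np.float32)); print(cnt)
sl=atz(c,*cnt[0],110+s[3]);print('slot',sl)
E
python3 fit.py
```

```text
[[164.39999389648438, 164.1999969482422], [368.6000061035156, 114.9000015258789], [172.89999389648438, 257.3999938964844], [398.6000061035156, 208.1999969482422], [206.5, 349.3999938964844]]
supply [ 5.69556e+02  1.28718e+02 -1.88000e-01  0.00000e+00]
[-0.4  0.2  0.4  0.1 -0.2  0.   0.2 -0.4 -0.  -0.1]
well px [302.2 177.8] [516.169256  174.4993253  75.       ]
pointer 43 [-1.76644977e+01  1.04988025e+00 -1.11022302e-14] [-5.05674113e-01  1.62256223e+01  1.05693232e-13] [-8.79635686e+00  8.22388093e+00  4.90647574e-14]
theta 2.3898168287174517 axis -0.7112227687242866
green [5.02870349e+01 2.28748824e-01 3.55271368e-15]
((295.7149353027344, 282.9555358886719), (11.34591293334961, 55.51393508911133), 78.31063079833984)
slot [621.6 119.3 110. ]
```

Run:
```python
import cv2
i=cv2.imread('pics/w1.png')[130:310,230:410]; cv2.imwrite('pics/w1c.png',cv2.resize(i,None,fx=3.3,fy=3.3,interpolation=cv2.INTER_CUBIC))
```

```text
(no output)
```

View pics/w1c.png

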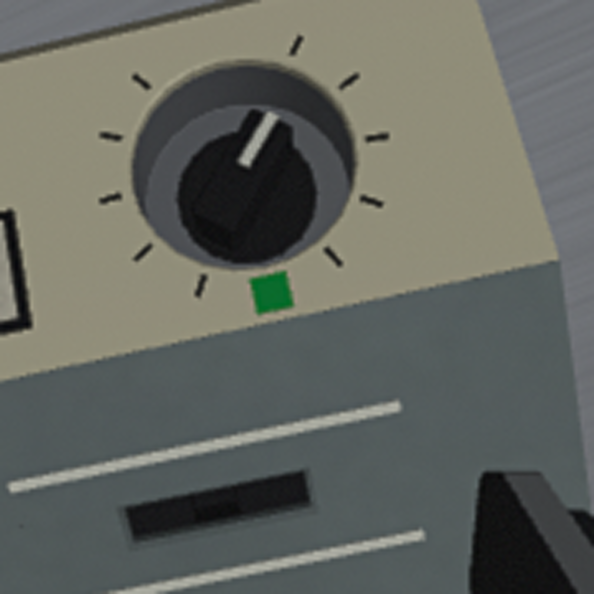

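The supply fit is good to 0.4 px. The pointer is about 2.42 rad short of the mark, and the hole may show faintly near the slot's middle. The tool stays vertical, so I'll push the bar round with shut fingers from its downslope side. Then I'll straddle it near the end and close, which squares it to the mark. First I plan the clearances.

```bash
cat > plan.py <<'E'
import numpy as np
S=np.array([569.6,128.7]);a=-.188;M=np.array([516.2,174.5,75.]);c,s=np.cos(.6109),np.sin(.6109)
Rz=np.array([[np.cos(a),-np.sin(a)],[np.sin(a),np.cos(a)]])
def clear(X,Y,Z):  # min clearance of vertical line from tip up
    best=99
    for z in np.arange(Z,X*s/c,1.):
        best=min(best,40-np.hypot(c*X+s*z,Y))
    return best
def pose(deg,r,dep,hw=11,hl=14.5):
    t=np.radians(deg);e=np.array([c*np.cos(t),np.sin(t)]);e/=np.linalg.norm(e);n=np.array([-e[1],e[0]])
    p=r*np.array([np.cos(t),np.sin(t)])+9*np.array([-np.sin(t),np.cos(t)])
    C=np.array([c*p[0]+s*7,p[1]])+hw*n; Z=s*p[0]-c*7-dep
    cl=min(clear(*(C+i*hw*n+j*hl*e),Z) for i in(-1,1) for j in (-1,1))
    return C,Z,e,n,cl
if __name__=='__main__':
  for deg in (142,138,120,100,80,60,40,25,10):
    for r in (8,12,16):
        C,Z,e,n,cl=pose(deg,r,7); W=M[:2]+Rz@C
        print(deg,r,np.round(C,1),round(Z,1),'cl',round(cl,1),'W',np.round(W),round(75+Z),'phi',round(np.arctan2(e[1],e[0])+a,2))
E
python3 plan.py
```

```text
142 8 [-13.3 -10.1] -19.5 cl 5.7 W [501. 167.] 55 phi 2.19
142 12 [-15.9  -7.7] -21.3 cl 5.7 W [499. 170.] 54 phi 2.19
142 16 [-18.4  -5.2] -23.1 cl 5.2 W [497. 173.] 52 phi 2.19
138 8 [-13.9  -8.7] -19.6 cl 5.7 W [501. 169.] 55 phi 2.12
138 12 [-16.4  -6.1] -21.3 cl 5.7 W [499. 172.] 54 phi 2.12
138 16 [-18.8  -3.4] -23.0 cl 5.3 W [497. 175.] 52 phi 2.12
120 8 [-15.6  -2.3] -19.5 cl 6.3 W [500. 175.] 56 phi 1.82
120 12 [-17.2   1.2] -20.6 cl 6.6 W [499. 179.] 54 phi 1.82
120 16 [-18.9   4.7] -21.8 cl 6.3 W [499. 183.] 53 phi 1.82
100 8 [-15.3   4.7] -18.6 cl 7.6 W [502. 182.] 56 phi 1.53
100 12 [-15.8   8.7] -19.0 cl 8.1 W [502. 186.] 56 phi 1.53
100 16 [-16.4  12.6] -19.4 cl 6.6 W [502. 190.] 56 phi 1.53
80 8 [-13.  11.] -17.0 cl 1.4 W [505. 188.] 58 phi 1.24
80 12 [-12.4  15. ] -16.6 cl -1.0 W [507. 192.] 58 phi 1.24
80 16 [-11.9  18.9] -16.2 cl -3.6 W [508. 195.] 59 phi 1.24
60 8 [-9.  16.1] -14.9 cl 1.1 W [510. 192.] 60 phi 0.94
60 12 [-7.4 19.6] -13.8 cl -1.1 W [513. 195.] 61 phi 0.94
60 16 [-5.8 23.1] -12.6 cl -3.5 W [515. 198.] 62 phi 0.94
40 8 [-3.6 19.7] -12.5 cl 1.3 W [516. 195.] 62 phi 0.61
40 12 [-1.1 22.3] -10.8 cl -0.7 W [519. 197.] 64 phi 0.61
40 16 [ 1.4 24.9] -9.0 cl -3.1 W [522. 199.] 66 phi 0.61
25 8 [ 1.4 21.1] -10.8 cl 0.9 W [522. 195.] 64 phi 0.33
25 12 [ 4.4 22.8] -8.7 cl -1.8 W [525. 196.] 66 phi 0.33
25 16 [ 7.3 24.5] -6.6 cl -4.7 W [528. 197.] 68 phi 0.33
10 8 [ 6.9 21. ] -9.1 cl -1.6 W [527. 194.] 66 phi 0.02
10 12 [10.1 21.7] -6.9 cl -4.4 W [530. 194.] 68 phi 0.02
10 16 [13.3 22.4] -4.6 cl -7.4 W [533. 194.] 70 phi 0.02
```

```bash
cat > conv.py <<'E'
# usage: conv.py "x y z phi; ..."  (mm, rad) -> rows from the measured pose
import sys,numpy as np
from rig import ctrl
s=ctrl.sense();p=np.array(s['eef_pos'],float);q=s['ee_rot']
ph=np.arctan2(q[2]**2-q[1]**2,2*q[1]*q[2])
print('now',np.round(p,1),'phi',round(ph,3),'j6',round(s['joints'][5],2),'t',s['time_s'],'F',np.round(s['force'],1))
for w in sys.argv[1].split(';') if len(sys.argv)>1 else []:
    x,y,z,f=map(float,w.split());d=np.array([x,y,z])-p;n=max(1,int(np.ceil(max(np.linalg.norm(d)/55,abs(f-ph)/.18))));out=[]
    for i in range(n):
        u=d/n;out.append('%.4f %.4f %.4f %.3f'%((-np.sin(ph)*u[0]+np.cos(ph)*u[1])/1e3,(np.cos(ph)*u[0]+np.sin(ph)*u[1])/1e3,-u[2]/1e3,(ph-f)/(n-i)));ph-=(ph-f)/(n-i)
    p=p+d;print(w,'::',';'.join(out))
E
python3 conv.py "495 167 130 2.12;495 167 75 2.12;495 167 56 2.12"
```

```text
now [501.2 152.2 311.1] phi 1.156 j6 -1.09 t 2.375 F [0.1 0.5 0.3]
495 167 130 2.12 :: 0.0019 0.0018 0.0302 -0.161;0.0016 0.0021 0.0302 -0.161;0.0013 0.0024 0.0302 -0.161;0.0009 0.0025 0.0302 -0.161;0.0005 0.0026 0.0302 -0.161;0.0000 0.0027 0.0302 -0.161
495 167 75 2.12 :: -0.0000 0.0000 0.0550 0.000
495 167 56 2.12 :: -0.0000 0.0000 0.0190 0.000
```

```bash
python3 -m pendant '0.002 0.002 0.03 -0.16;0.0015 0.002 0.03 -0.16;0.0015 0.0025 0.03 -0.16;0.001 0.0025 0.03 -0.16;0.0005 0.0025 0.03 -0.16;0 0.0025 0.03 -0.16;0 0 0 0;0 0 0 0;0 0 0 0' 0 40
python3 conv.py "495 167 75 2.12;495 167 56 2.12;499 172 54 2.12;499 179 54 1.82"
```

```text
time_s: 3.5
eef_pos: [495.8, 166.6, 132.6]
ee_rot: [0.001, -0.269, 0.963, -0.0]
force: [0.2, 0.1, 0.2]
grip_width: 0.002
grip_force: 0.0
now [495.8 166.6 132.6] phi 2.115 j6 -2.01 t 3.5 F [0.2 0.1 0.2]
495 167 75 2.12 :: 0.0002 0.0004 0.0288 -0.003;0.0002 0.0004 0.0288 -0.003
495 167 56 2.12 :: -0.0000 0.0000 0.0190 0.000
499 172 54 2.12 :: -0.0060 0.0022 0.0020 0.000
499 179 54 1.82 :: -0.0018 0.0030 -0.0000 0.150;-0.0014 0.0032 -0.0000 0.150
```

```bash
python3 -m pendant '0 0.0005 0.029 0;0 0.0005 0.029 0;0 0 0.009 0;0 0 0.009 0;0 0 0 0'
python3 conv.py "499 172 54 2.12;499 179 54 1.82;502 184 56 1.53;504.5 187 58 1.24"
```

```text
time_s: 4.12
eef_pos: [495.0, 167.2, 55.6]
ee_rot: [0.0, -0.269, 0.963, -0.0]
force: [-0.1, -0.1, 0.1]
grip_width: -0.002
grip_force: 0.0
now [495.  167.2  55.6] phi 2.116 j6 -2.01 t 4.125 F [-0.1 -0.1  0.1]
499 172 54 2.12 :: -0.0059 0.0020 0.0016 -0.004
499 179 54 1.82 :: -0.0018 0.0030 -0.0000 0.150;-0.0014 0.0032 -0.0000 0.150
502 184 56 1.53 :: -0.0021 0.0021 -0.0010 0.145;-0.0018 0.0023 -0.0010 0.145
504.5 187 58 1.24 :: -0.0012 0.0015 -0.0010 0.145;-0.0010 0.0017 -0.0010 0.145
```

Clear of contact in the well. Now the first part of the push.

```bash
python3 -m pendant '-0.003 0.001 0.0008 0;-0.003 0.001 0.0008 0;-0.0018 0.003 0 0.15;-0.0014 0.0032 0 0.15;-0.0021 0.0021 -0.001 0.145;-0.0018 0.0023 -0.001 0.145;0 0 0 0'
python3 conv.py "504.5 187 58 1.24;508.5 190.5 59.5 .94;514.5 194 61.5 .61;518.5 194.5 63 .42"
```

```text
time_s: 5.0
eef_pos: [500.3, 184.8, 55.4]
ee_rot: [-0.002, 0.023, 1.0, 0.0]
force: [-7.2, 2.1, 1.5]
grip_width: 0.003
grip_force: 3.5
now [500.3 184.8  55.4] phi 1.525 j6 -1.39 t 5.0 F [-7.2  2.1  1.5]
504.5 187 58 1.24 :: -0.0021 0.0012 -0.0013 0.142;-0.0019 0.0015 -0.0013 0.142
508.5 190.5 59.5 .94 :: -0.0013 0.0023 -0.0008 0.150;-0.0010 0.0025 -0.0008 0.150
514.5 194 61.5 .61 :: -0.0014 0.0032 -0.0010 0.165;-0.0008 0.0034 -0.0010 0.165
518.5 194.5 63 .42 :: -0.0009 0.0018 -0.0008 0.095;-0.0008 0.0019 -0.0008 0.095
```

```bash
python3 -m pendant '-0.0015 0.0012 -0.0012 0.142;-0.0013 0.0015 -0.0012 0.142;-0.0013 0.0023 -0.0008 0.15;-0.001 0.0025 -0.0008 0.15;-0.0014 0.0032 -0.001 0.165;-0.0008 0.0034 -0.001 0.165;0 0 0 0'
python3 conv.py "518.5 194.5 63 .42"
```

```text
time_s: 5.88
eef_pos: [513.0, 196.1, 62.3]
ee_rot: [-0.003, 0.462, 0.887, 0.0]
force: [-13.3, 12.7, 11.7]
grip_width: -0.002
grip_force: 10.1
now [513.  196.1  62.3] phi 0.611 j6 -0.46 t 5.875 F [-13.3  12.7  11.7]
518.5 194.5 63 .42 :: -0.0022 0.0018 -0.0004 0.095;-0.0020 0.0020 -0.0004 0.095
```

```bash
python3 -m pendant '-0.001 0.001 -0.002 0.05;-0.002 0.002 -0.001 0.09;-0.002 0.002 -0.0005 0.09;0 0 0 0'
python3 conv.py
```

```text
time_s: 6.38
eef_pos: [521.9, 194.2, 66.3]
ee_rot: [-0.001, 0.56, 0.828, 0.002]
force: [-4.4, 12.3, 7.0]
grip_width: -0.0
grip_force: 6.8
now [521.9 194.2  66.3] phi 0.381 j6 -0.24 t 6.375 F [-4.4 12.3  7. ]
```

```bash
python3 -m pendant '0 0 -0.03 0;0 0 -0.06 0;-0.02 -0.05 -0.06 0;-0.02 -0.05 -0.06 0;0 0 0 0'
python3 - <<'E'
from h import *
c=viewer.capture('wrist'); save(c,'w2.png'); np.save('w2.npy',c,allow_pickle=True)
c['color'].shape
m=np.array([516.2,174.5,75]);print(proj(c,m))
E
python3 conv.py
```

```text
time_s: 7.0
eef_pos: [461.8, 133.3, 252.1]
ee_rot: [0.003, 0.561, 0.828, 0.002]
force: [-0.3, 1.8, -0.2]
grip_width: -0.0
grip_force: 0.0
[344.5 169.8]
now [461.8 133.8 249.9] phi 0.381 j6 -0.34 t 7.05 F [ 0.5 -0.  -0.7]
```

View pics/w2.png

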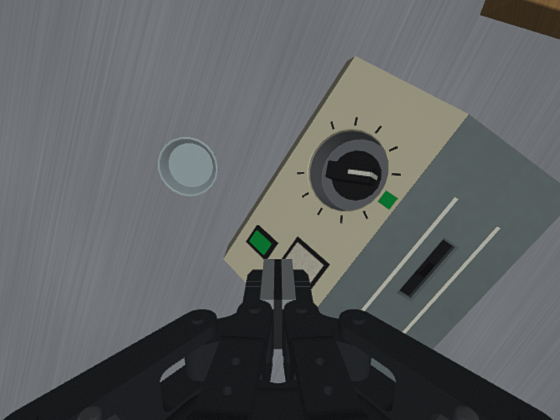

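The view shows the pointer at (362,174) and the green mark at (388,200), so about 25–30° remain. I measure the angle exactly and prepare the straddle.

```bash
cat > theta.py <<'E'
import sys
from h import *
def theta(c):
    a=-.188;t=.6109;m=np.array([516.2,174.5,75]);
    R=np.array([[np.cos(a),-np.sin(a),0],[np.sin(a),np.cos(a),0],[0,0,1]])@np.array([[np.cos(t),0,-np.sin(t)],[0,1,0],[np.sin(t),0,np.cos(t)]])
    n=R[:,2];o0=m-7*n
    uv=np.array(proj(c,o0));k=np.zeros((420,560),np.uint8);cv2.circle(k,tuple(int(x) for x in uv),24,255,-1)
    hsv=cv2.cvtColor(c['color'],cv2.COLOR_RGB2HSV)
    ys,xs=np.nonzero(cv2.inRange(c['color'],(140,140,130),(255,255,255))&k)
    q=[]
    for x,y in zip(xs,ys):
        o,d=ray(c,x,y); q.append((R.T@(o+d*((o0-o)@n)/(d@n)-o0))[:2])
    q=np.array(q);q=q[np.hypot(*q.T)<25];v=np.linalg.svd(q-q.mean(0))[2][0]
    if v@q.mean(0)<0:v=-v
    print('n',len(q),'mean',q.mean(0).round(1),'theta',np.arctan2(q.mean(0)[1],q.mean(0)[0]).round(3),'axis',np.arctan2(v[1],v[0]).round(3))
theta(np.load(sys.argv[1],allow_pickle=True).item())
E
python3 theta.py w2.npy; python3 theta.py w1.npy; python3 conv.py "520 174 130 1.58;520 174 60 1.58"
```

```text
n 76 mean [11.2  5.6] theta 0.459 axis 0.454
n 46 mean [-8.9  8.4] theta 2.384 axis 2.425
now [461.8 133.8 249.9] phi 0.381 j6 -0.34 t 7.05 F [ 0.5 -0.  -0.7]
520 174 130 1.58 :: 0.0022 0.0099 0.0171 -0.171;0.0005 0.0101 0.0171 -0.171;-0.0012 0.0100 0.0171 -0.171;-0.0029 0.0097 0.0171 -0.171;-0.0045 0.0090 0.0171 -0.171;-0.0060 0.0081 0.0171 -0.171;-0.0073 0.0070 0.0171 -0.171
520 174 60 1.58 :: -0.0000 0.0000 0.0350 0.000;-0.0000 0.0000 0.0350 0.000
```

```bash
python3 -m pendant '0.0022 0.0099 0.017 -0.18;0.0005 0.01 0.017 -0.18;-0.0012 0.01 0.017 -0.18;-0.0029 0.0097 0.017 -0.18;-0.0045 0.009 0.017 -0.18;-0.006 0.0081 0.017 -0.18;-0.0073 0.007 0.017 -0.18;0 0 0 0' 0.42 20
python3 conv.py "520 174 85 1.65;520 174 60 1.65"
```

```text
time_s: 8.05
eef_pos: [518.0, 176.2, 126.8]
ee_rot: [-0.002, -0.035, 0.999, -0.0]
force: [-0.6, 0.8, 0.8]
grip_width: 0.421
grip_force: 0.0
now [518.  176.2 126.8] phi 1.641 j6 -1.53 t 8.05 F [-0.6  0.8  0.8]
520 174 85 1.65 :: -0.0018 -0.0023 0.0418 -0.009
520 174 60 1.65 :: -0.0000 0.0000 0.0250 0.000
```

```bash
python3 -m pendant '-0.0018 -0.0023 0.021 -0.009;0 0 0.021 0;0 0 0.012 0;0 0 0.006 0;0 0 0.005 0;0 0 0 0'
python3 conv.py "520 174 60 1.383"
```

```text
time_s: 8.8
eef_pos: [520.7, 173.5, 64.3]
ee_rot: [0.0, -0.04, 0.999, 0.0]
force: [-0.5, 0.2, 0.2]
grip_width: 0.422
grip_force: 0.0
now [520.7 173.5  64.3] phi 1.651 j6 -1.54 t 8.8 F [-0.5  0.2  0.2]
520 174 60 1.383 :: 0.0003 0.0003 0.0022 0.134;0.0004 0.0002 0.0022 0.134
```

```bash
python3 -m pendant '0 0 0.002 0.134;0 0 0.002 0.134;0 0 0 0' && python3 -m pendant '0 0 0 0;0 0 0 0;0 0 0 0;0 0 0 0;0 0 0 0' 0.05 25
python3 conv.py
```

```text
time_s: 9.18
eef_pos: [520.8, 173.5, 60.6]
ee_rot: [0.0, 0.093, 0.996, 0.0]
force: [0.2, 0.4, 0.6]
grip_width: 0.414
grip_force: 0.0
time_s: 9.8
eef_pos: [521.3, 174.1, 61.1]
ee_rot: [0.001, 0.093, 0.996, 0.001]
force: [0.5, 4.8, 5.0]
grip_width: 0.204
grip_force: 24.0
now [521.3 174.1  61.1] phi 1.385 j6 -1.28 t 9.8 F [0.5 4.8 5. ]
```

Closed on 18 mm, so the bar is squared. Next I release, lift and check.

```bash
python3 -m pendant '0 0 0 0;0 0 0 0;0 0 -0.02 0;0 0 -0.04 0;0.015 -0.01 -0.05 0;0.015 -0.01 -0.05 0;0 0 0 0' 0.4
python3 - <<'E'
from h import *
c=viewer.capture('wrist'); np.save('w3.npy',c,allow_pickle=True)
i=cv2.cvtColor(c['color'],4)
cv2.imwrite('pics/w3.png',i)
E
python3 theta.py w3.npy;python3 conv.py
```

```text
time_s: 10.68
eef_pos: [488.1, 159.2, 223.7]
ee_rot: [0.003, 0.094, 0.996, 0.0]
force: [0.3, -0.0, -0.8]
grip_width: 0.401
grip_force: 0.0
n 80 mean [12.2  0.9] theta 0.075 axis 0.045
now [487.6 159.2 221.2] phi 1.383 j6 -1.3 t 10.725 F [-0.5 -0.2 -1.6]
```

View pics/w3.png

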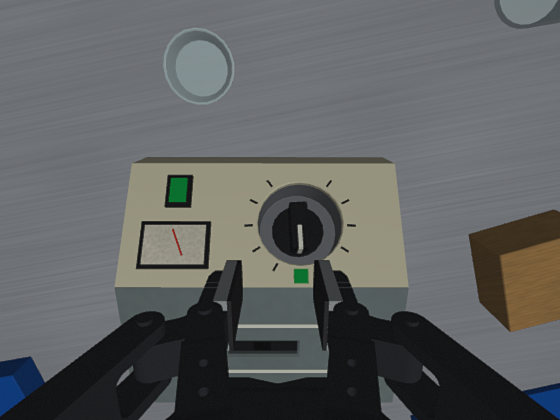

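The pointer at (299,238) points at the green mark at (301,275), to within about 0.05 rad. Now to the pin.

```bash
python3 conv.py "545 -315 260 1.383"
```

```text
now [487.6 159.2 221.2] phi 1.383 j6 -1.3 t 10.725 F [-0.5 -0.2 -1.6]
545 -315 260 1.383 :: -0.0161 -0.0506 -0.0043 0.000;-0.0161 -0.0506 -0.0043 0.000;-0.0161 -0.0506 -0.0043 0.000;-0.0161 -0.0506 -0.0043 0.000;-0.0161 -0.0506 -0.0043 0.000;-0.0161 -0.0506 -0.0043 0.000;-0.0161 -0.0506 -0.0043 0.000;-0.0161 -0.0506 -0.0043 0.000;-0.0161 -0.0506 -0.0043 0.000
```

```bash
python3 -m pendant '-0.016 -0.05 -0.005 0;-0.016 -0.05 -0.005 0;-0.016 -0.05 -0.005 0;-0.016 -0.05 -0.005 0;-0.016 -0.05 -0.005 0;-0.016 -0.05 -0.005 0;-0.016 -0.05 -0.005 0;-0.016 -0.05 -0.005 0;-0.016 -0.05 0 0;0 0 0 0' 0.8 40
cat > pin.py <<'E'
import sys
from h import *
c=viewer.capture('wrist'); save(c,sys.argv[1]+'.png'); np.save(sys.argv[1]+'.npy',c,allow_pickle=True)
for r in models.boxes_of('wrist','pin_mid')[:4]+models.boxes_of('wrist','holder')[:2]: print(np.round(r['at']),round(r['p'],2),proj(c,r['at']))
h=cv2.cvtColor(c['color'],cv2.COLOR_RGB2HSV)
m=cv2.inRange(h,(0,150,60),(8,255,255))|cv2.inRange(h,(172,150,60),(180,255,255))
n,l,st,ce=cv2.connectedComponentsWithStats(m)
for i in range(1,n):
    if st[i,4]>60: print('red',st[i].tolist(),ce[i].round(1))
E
python3 pin.py w4; python3 conv.py
```

```text
time_s: 11.98
eef_pos: [544.2, -312.6, 256.7]
ee_rot: [-0.002, 0.096, 0.995, 0.001]
force: [0.3, 0.2, -1.3]
grip_width: 0.802
grip_force: 0.0
[ 701. -369.   90.] 0.78 [254.5 334.9]
[ 488. -390.  124.] 0.76 [173.1 155.5]
[ 578. -332.   96.] 0.59 [265.2 229.9]
[ 581. -327.   52.] 0.73 [271.1 218.2]
red [151, 133, 52, 44, 1674] [176.3 153.8]
red [254, 218, 23, 34, 626] [265.7 234.5]
now [ 544.9 -308.8  258.9] phi 1.384 j6 -2.09 t 12.125 F [-0.2  0.3 -0.1]
```

View pics/w4.png

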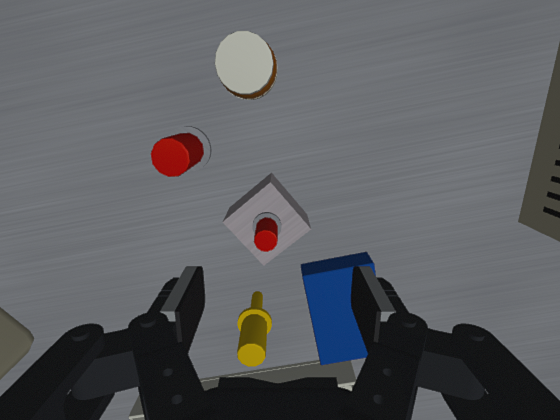

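The crop shows three candidates: the small red pin in its block at (265,235), the larger red one standing free at (177,155), and the yellow one at (254,325). I choose the small red one in the block. Next, its position and height from two views.

```bash
python3 - <<'E'
from h import *
c=np.load('w4.npy',allow_pickle=True).item()
print('z100',atz(c,266,241,100),'flange58',atz(c,266,223,57))
t=viewer.capture('top')
h=cv2.cvtColor(t['color'],cv2.COLOR_RGB2HSV)
m=cv2.inRange(h,(0,150,60),(8,255,255))|cv2.inRange(h,(172,150,60),(180,255,255))
n,l,st,ce=cv2.connectedComponentsWithStats(m)
for i in range(1,n):
    if st[i,4]>20: print('red',st[i].tolist(),ce[i].round(1), tri((c,265.7,236),(t,*ce[i])).round(1))
E
python3 conv.py "583 -329 140 1.383"
```

```text
z100 [ 587.8 -332.6  100. ] flange58 [ 584.2 -333.3   57. ]
now [ 545.  -308.5  259.5] phi 1.384 j6 -2.09 t 12.175 F [-0.3  0.5 -0.4]
583 -329 140 1.383 :: -0.0137 -0.0044 0.0398 0.000;-0.0137 -0.0044 0.0398 0.000;-0.0137 -0.0044 0.0398 0.000
```

```bash
python3 -m pendant '-0.013 -0.006 0.033 0;-0.013 -0.006 0.033 0;-0.013 -0.006 0.033 0;0 0 0 0'
python3 pin.py w5; python3 conv.py
```

```text
time_s: 12.68
eef_pos: [579.4, -333.0, 158.6]
ee_rot: [-0.002, 0.093, 0.996, 0.002]
force: [-0.6, -0.2, 0.0]
grip_width: 0.8
grip_force: 0.0
[ 697. -370.   67.] 0.93 [260.9 351.4]
[ 580. -330.   96.] 0.88 [282.4 230.3]
[ 491. -388.  124.] 0.72 [140.1 112.1]
[ 578. -327.   52.] 0.63 [283.9 208. ]
red [98, 76, 91, 66, 4621] [141.5 108.2]
red [263, 211, 34, 49, 1344] [279.3 235.8]
now [ 580.2 -334.1  163.3] phi 1.384 j6 -2.08 t 12.825 F [0.5 0.6 0.4]
```

View pics/w5.png

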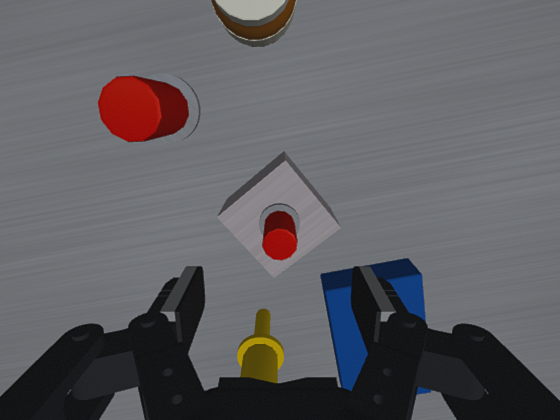

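The chosen pin's head top is at (280,244) and its flange at (279,222).

```bash
python3 - <<'E'
from h import *
a=np.load('w4.npy',allow_pickle=True).item();b=np.load('w5.npy',allow_pickle=True).item()
print('top',tri((a,266,241.5),(b,280,244)).round(1),'flange',tri((a,266,222),(b,279,222)).round(1))
print(atz(b,280,244,100),atz(b,279,222,58),a['pose'][:3,3],b['pose'][:3,3])
E
python3 conv.py "585 -332 105 1.383;585 -332 66 1.383"
```

```text
top [ 591.4 -333.6   91.1] flange [ 579.9 -331.9   71.3]
[ 587.1 -332.8  100. ] [ 586.4 -333.    58. ] [ 466.02336846 -297.73309109  400.16779665] [ 501.24427722 -318.58280311  302.08779747]
now [ 580.2 -334.1  163.3] phi 1.384 j6 -2.08 t 12.825 F [0.5 0.6 0.4]
585 -332 105 1.383 :: -0.0022 0.0015 0.0291 0.000;-0.0022 0.0015 0.0291 0.000
585 -332 66 1.383 :: 0.0000 0.0000 0.0390 0.000
```

```bash
python3 -m pendant '-0.003 0.001 0.028 0;-0.003 0.001 0.028 0;0 0 0.03 0;0 0 0.009 0;0 0 0 0'; python3 conv.py "586.5 -333 66 1.383"
```

```text
time_s: 13.45
eef_pos: [586.4, -333.8, 67.6]
ee_rot: [0.001, 0.094, 0.996, -0.0]
force: [-0.4, 0.5, 0.3]
grip_width: 0.797
grip_force: 0.0
now [ 586.4 -333.8   67.6] phi 1.383 j6 -2.07 t 13.45 F [-0.4  0.5  0.3]
586.5 -333 66 1.383 :: 0.0001 0.0008 0.0016 0.000
```

```bash
python3 -m pendant '0 0.0008 0.0015 0;0 0 0 0;0 0 0 0;0 0 0 0;0 0 0 0;0 0 0 0' 0.05 60; python3 -m pendant '0 0 -0.02 0;0 0 -0.03 0;0 0 -0.04 0;0 0 -0.05 0;0 0 0 0;0 0 0 0'; python3 conv.py "612 121 210 1.383;621.6 119.3 165 1.383"
```

```text
time_s: 14.2
eef_pos: [586.6, -333.1, 65.7]
ee_rot: [0.001, 0.094, 0.996, -0.0]
force: [-0.7, 0.8, 6.2]
grip_width: 0.262
grip_force: 58.7
time_s: 14.95
eef_pos: [586.0, -332.7, 204.5]
ee_rot: [-0.0, 0.094, 0.996, 0.0]
force: [0.3, -1.1, -0.4]
grip_width: 0.268
grip_force: 58.8
now [ 586.  -332.7  204.5] phi 1.383 j6 -2.07 t 14.95 F [ 0.3 -1.1 -0.4]
612 121 210 1.383 :: 0.0066 0.0501 -0.0006 -0.000;0.0066 0.0501 -0.0006 -0.000;0.0066 0.0501 -0.0006 -0.000;0.0066 0.0501 -0.0006 -0.000;0.0066 0.0501 -0.0006 -0.000;0.0066 0.0501 -0.0006 -0.000;0.0066 0.0501 -0.0006 -0.000;0.0066 0.0501 -0.0006 -0.000;0.0066 0.0501 -0.0006 -0.000
621.6 119.3 165 1.383 :: -0.0097 0.0001 0.0450 0.000
```

The pin is held. Carrying it over the slot.

```bash
python3 -m pendant '0.0066 0.05 -0.001 0;0.0066 0.05 -0.001 0;0.0066 0.05 -0.001 0;0.0066 0.05 -0.001 0;0.0066 0.05 -0.001 0;0.0066 0.05 0 0;0.0066 0.05 0 0;0.0056 0.05 0 0;0.001 0.05 0 0;0 0 0 0'; python3 conv.py "621.6 119.3 181 1.383"
```

```text
time_s: 16.2
eef_pos: [617.7, 122.2, 208.1]
ee_rot: [-0.001, 0.092, 0.996, 0.0]
force: [-0.0, 0.0, -0.6]
grip_width: 0.27
grip_force: 59.0
now [617.7 122.2 208.1] phi 1.387 j6 -1.38 t 16.2 F [-0.   0.  -0.6]
621.6 119.3 181 1.383 :: -0.0044 -0.0021 0.0271 0.004
```

```bash
python3 -m pendant '-0.004 -0.002 0.014 0;0 0 0.014 0;0 0 0 0;0 0 0 0'
python3 - <<'E'
from h import *
c=viewer.capture('wrist'); np.save('w6.npy',c,allow_pickle=True)
s=ctrl.sense();p=s['eef_pos'];print(p,s['force'])
print('expected tip',proj(c,p-[0,0,55.7]),'slot',proj(c,[621.6,119.3,110]))
i=cv2.cvtColor(c['color'],4)[170:370,180:380];cv2.imwrite('pics/w6.png',cv2.resize(i,None,fx=3,fy=3,interpolation=cv2.INTER_CUBIC))
E
```

```text
time_s: 16.7
eef_pos: [622.1, 115.8, 181.9]
ee_rot: [0.0, 0.094, 0.996, 0.0]
force: [0.8, 0.6, -0.2]
grip_width: 0.262
grip_force: 59.0
[622.14246972 115.9729364  182.13747928] [-0.33886818  0.04181507 -1.27984816]
expected tip [278. 235.] slot [282.5 224.5]
```

View pics/w6.png

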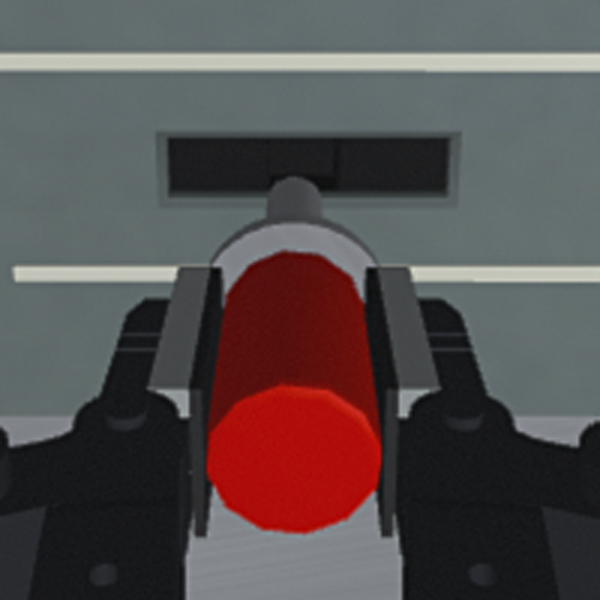

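The slot spans crop (160–460, 132–207), so its full-picture centre is (283.3,226.5). The darker hole is at crop x 268–337, about 2 mm right of the slot's middle as the supply faces. The tip centre is at about (278,237.5). I compute the relative shift.

```bash
python3 - <<'E'
from h import *
c=np.load('w6.npy',allow_pickle=True).item()
a=-.188;ex=np.array([np.cos(a),np.sin(a),0]);ey=np.array([-np.sin(a),np.cos(a),0])
s=atz(c,283.3,226.5,110);t=atz(c,278,237.5,126.4);hl=atz(c,180+302/3,170+169/3,103)
p=np.array([622.14,115.97,0]);S=np.array([569.6,128.7,0])
for n,q in (('slot',s),('tip',t),('hole',hl),('tcp',p),('slot0',np.array([621.6,119.3,0]))): print(n,q,'supply axes',round((q-S)@ex,1),round((q-S)@ey,1))
E
python3 conv.py
```

```text
slot [623.2 119.5 110. ] supply axes 54.4 1.0
tip [623.9 115.6 126.4] supply axes 55.8 -2.7
hole [625.3 117.3 103. ] supply axes 56.8 -0.8
tcp [622.14 115.97   0.  ] supply axes 54.0 -2.7
slot0 [621.6 119.3   0. ] supply axes 52.8 0.5
now [622.1 116.  182.1] phi 1.382 j6 -1.38 t 16.75 F [-0.3  0.  -1.3]
```

```bash
python3 -m pendant '0.0013 0 0.01 0;0 0 0.006 0;0 0 0.003 0;0 0 0.002 0;0 0 0.002 0;0 0 0.002 0;0 0 0 0'; python3 conv.py
```

```text
time_s: 17.62
eef_pos: [620.6, 116.6, 156.6]
ee_rot: [-0.0, 0.094, 0.996, -0.0]
force: [0.0, -0.1, -0.9]
grip_width: 0.266
grip_force: 59.0
now [620.6 116.6 156.6] phi 1.383 j6 -1.38 t 17.625 F [ 0.  -0.1 -0.9]
```

The tip is past the slide's surface with no force, so it is in the hole. Lowering on.

```bash
python3 -m pendant '0 0 0.003 0;0 0 0.003 0;0 0 0.004 0;0 0 0.004 0;0 0 0 0'; python3 conv.py
```

```text
time_s: 18.25
eef_pos: [620.5, 116.6, 142.2]
ee_rot: [-0.0, 0.094, 0.996, -0.0]
force: [0.3, -0.5, -0.0]
grip_width: 0.267
grip_force: 59.0
now [620.5 116.6 142.2] phi 1.383 j6 -1.38 t 18.25 F [ 0.3 -0.5 -0. ]
```

```bash
python3 -m pendant '0 0 0.006 0;0 0 0.006 0;0 0 0.005 0;0 0 0.002 0;0 0 0.001 0;0 0 0 0'; python3 conv.py
```

```text
time_s: 19.0
eef_pos: [620.7, 116.6, 122.8]
ee_rot: [0.0, 0.094, 0.996, 0.0]
force: [0.0, -0.5, -0.4]
grip_width: 0.265
grip_force: 59.0
now [620.7 116.6 122.8] phi 1.383 j6 -1.38 t 19.0 F [ 0.  -0.5 -0.4]
```

```bash
python3 -m pendant '0 0 0.001 0;0 0 0.001 0;0 0 0.0005 0;0 0 0 0'; python3 conv.py
```

```text
time_s: 19.5
eef_pos: [620.7, 116.6, 120.7]
ee_rot: [0.0, 0.094, 0.996, -0.0]
force: [-2.2, -0.0, 3.4]
grip_width: 0.265
grip_force: 59.2
now [620.7 116.6 120.7] phi 1.383 j6 -1.38 t 19.5 F [-2.2 -0.   3.4]
```

The flange lies on the top: contact force 3.4 N at exactly the expected height. Next I release, lift and check.

```bash
python3 -m pendant '0 0 0 0;0 0 0 0;0 0 0 0;0 0 -0.02 0;0 0 -0.04 0;0.03 0 -0.05 0;0.05 0 -0.05 0;0.02 0 0 0;0 0 0 0' 0.7
python3 - <<'E'
from h import *
c=viewer.capture('wrist'); np.save('w7.npy',c,allow_pickle=True); save(c,'w7.png')
E
python3 theta.py w7.npy; python3 conv.py
```

```text
time_s: 20.62
eef_pos: [527.5, 134.5, 275.1]
ee_rot: [0.001, 0.093, 0.996, 0.0]
force: [0.0, -0.2, -0.6]
grip_width: 0.704
grip_force: 0.0
n 63 mean [12.9  1. ] theta 0.075 axis 0.046
now [528.2 134.2 274.4] phi 1.383 j6 -1.35 t 20.675 F [-0.1 -0.   0.5]
```

View pics/w7.png

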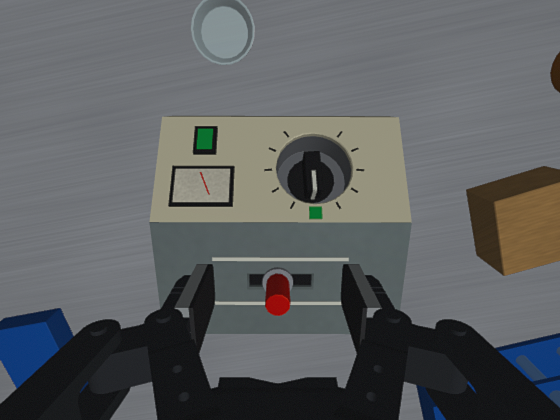

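The pin stands home in the slot at (278,285) with its flange flat on the top. The pointer at (314,185) points at the green mark at (316,213). I hand the job in.

```bash
python3 -c "from rig import ctrl; print(ctrl.finish_job())"
```

```text
the job is handed in; nothing more can be done
None
```

The job is handed in: the knob's pointer stands at the green mark to within about 0.05 rad, and the small red pin is fully home in the slot with its flange on the top; it went straight into the hidden hole, which the close view had shown, so I did not have to feel along the slot for it.

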